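# Index the sample carousel and lock it

## Robot

A 6-joint arm with a two-finger parallel gripper is mounted at the origin on the work surface. World frame = base frame: x ahead of the robot, y to its left, z up, the work surface at z = 0. Lengths are in mm, angles in rad, forces in N, time in s.
With the tool pointing down it reaches from about 375 to 825 mm from the base axis. Payload 5.5 kg.
Tool frame: the origin (TCP) lies midway between the tips of the shut fingers; the grasp point (between the pads) lies 19 mm behind it; z points along the fingers, y is the direction in which the jaws open and shut (so a half turn about z gives the same grasp; the last joint's range is limited). The gripper opens to 85 mm and grips with 20 to 120 N. Pads are 22 mm wide; open, the fingers measure 114 mm over their backs; the gripper's body (76 mm by 85 mm) begins 54 mm behind the grasp point. The pads swing forward as they close: fully open they stand 13 mm farther back than shut.
Start: joints at [1.188, 0.314, -0.047, 1.21, 0, 1.571], TCP at [224.108, 556.57, 231.299] pointing down, gripper open.
Joint ranges: [-2.67, 2.67], [-0.69, 1.73], [-1.03, 1.25], [-2.08, 2.16], [-1.42, 1.45], [-3.14, 3.14]. Speed limits (rad/s): [2.39, 2.39, 3.01, 3.14, 3.14, 3.14].

## Interface

Orientations are given as a rotation vector (axis times angle).
In Python, from rig import status, viewer, ctrl, finder gives the robot as it stands. The module is installed in compiled form; this text tells all that it offers.
- The arm moves only by the tool drive_tool, never from a script. Its argument "increments" is a list of rows, each a list of 5 numbers: the opening, from 0 (shut) to 1 (fully open), then the shift along the world's x, y, z in cm, then the turn about the world's z in rad. In form: [[fingers, dx, dy, dz, twist], ...]. A call has 1 to 5 rows; each row is the pose to reach, as a shift and turn from the pose commanded when the call began; what a row does not reach only later rows make up. A row lasts 1/12 s, in which the tool goes at most 41.7 mm and 7.16 degrees, less where a joint would pass 70% of its speed; a pose out of reach is approached as far as the arm can. A call with a gripper value outside its range is refused whole. The fingers move at their own pace and stop on an object; "grip_force" is the grip in N (left out, the last holds). Time passes only in rows, so rows that repeat a pose let the fingers close. It gives the time, the measured TCP pose, the force and the opening at its end, in the units of the state.
- status.get_state(): the state, without advancing time (a new reading comes with each control period).
- viewer.get_image(name): name is "scene" or "top"; returns a dict with "color" (384x512x3 uint8, red, green, blue), "range_z" (384x512 float32, mm along the optical axis (not along the pixel's ray), 0 where there is no reading), "mtx" (3x3 intrinsics, pixels), "camera_from_world" (4x4, takes a point from world to camera coordinates). Camera axes: x right, y down, z forward; pixel columns grow to the right and rows downward; lengths in mm; the calibration is good to about 2 mm. A picture is of the moment at which its call begins.
- ctrl.close_job(): hands the job in, once; it reports no verdict.
Trained networks look in a picture, given as the dict that the camera call returned (one of the last four; its "shot" number tells which), for a name from the list of things; names that differ only in an ending like _2 or _b are one class to them, and where a whole thing is asked for, a point or a joint stands for the part that bears it (a point fixed in the world has none). Each returns a list of dicts, best first, with "p" (0 to 1); they miss things now and then, are a little off and sometimes report something else, mostly with a low value. They report only what shows in the picture. A call takes as long as a camera call.
- finder.recognise(picture, query): "point" ([x, y, z] in mm, in the coordinates of the camera as it stood for that picture, good to about 4 mm: the middle of the surface that is visible of it).
- finder.landmark_of(picture, query): "point" ([x, y, z] in mm, in the coordinates of the camera as it stood for that picture, good to about 4 mm: a listed point, or the origin of a listed thing).
The state is a dict: "time_s": time; "q": joint angles; "qd": joint speeds; "effort": joint torques, N m; "tcp_pos": TCP position; "eef_rot": TCP orientation; "contact_force": force on the tool from outside, world axes, zero at the start; "moment": the same for the moment, N m; "opening": finger opening in mm.
Only numpy, scipy, OpenCV 4.12 (cv2) and the standard library are available. Lean on these libraries where they do the work, as an engineer would, in place of code of your own. Each camera call takes 0.05 s, during which the arm holds its last target.

## Task

Turn the sample carousel by pressing lightly on the rim of its platter and pushing it round, until the jar with the orange cap is at the front, over the yellow socket block. Then take the red-headed locking pin from its stand and drop it through the slot in the rim, fully home in the socket, so that the carousel cannot turn. Be gentle: never press or push with more than 25 N, do not push on the jars, and leave the mug, the radio and the mouse where they are.

Things in the scene. Friction and masses are not known exactly. Their poses are not given: they have to be found in the camera images.
- socket (a point): Mouth of the hole (13 mm wide, 20 mm deep) in the yellow socket block of the fixed foot, centred at the block's top, 28 mm above the desk. z up, +x points level to the carousel's axis, 122 mm away. This side is the carousel's front. Block 70 x 50 mm; the platter covers its inner part, 6 to 12 mm above it, so the hole shows only through the slot; 29 mm of it stick out beyond the rim.
- axis (a point): Axis of the carousel, at desk level. The platter above it is a flat grey rubber-coated disc, radius 135 mm, 12 mm thick. Its height is set anew each time, its top 46 to 52 mm above the desk: find it by touch. The rim, radius 95 to 135 mm, is bare and smooth, so it is turned by friction: press down on it (6 to 12 N; it grips well) and move along the circle.
- platter (a joint): Angle of the platter, rad, anticlockwise from above. At 0, and equally at 6.283 (a whole turn), slot and orange-capped jar are exactly at the socket; no stops between -7 and 13. Bearing drag 0.25 N m (2 N at the rim); it stays where left. The slot, 14 mm wide, runs through the disc from the edge in to radius 100 mm, in line with the orange-capped jar and an orange stripe.
- hub (a point): Point on the axis 100 mm above the desk, about level with the tops of the six jars fixed to the platter. Each jar is 45 mm wide and 45 mm tall above the platter's top, centred 66 mm from the axis, every 60 degrees; one cap is orange (in line with the slot), five are white.
- pin_grip (a point): Centre of the red head of the loose steel locking pin (50 to 100 g): an upright cylinder 24 mm wide, 32 mm tall, gripped from above. The shank below is 10 mm thick, 58 mm long, with a 3 mm chamfer at the tip; this point is 74 mm above the tip, local z up along the pin. Fully home in the socket, the tip is 8 mm and this point 82 mm above the desk.
- pin_tip (a point): Lower tip of the locking pin, on its axis.
- stand_hole0 (a point): Mouth of the hole in the grey pin stand (fixed block 70 x 70 x 40 mm), centred at its top, 40 mm above the desk. Hole 12 mm wide, 30 mm deep; the pin starts upright in it, its tip 10 mm above the desk.
- mug_mid (a point): Centre of the blue mug (76 mm wide, 85 mm tall), half-way up. Leave it alone.
- radio_mid (a point): Centre of the black hand radio lying flat (100 x 55 x 32 mm, with a 70 mm aerial along its +x). Leave it alone.
- mouse_mid (a point): Centre of the black computer mouse (100 x 58 x 28 mm). Leave it alone.

How it is judged (in metres and radians):
On the way, in this order (a step that is already met when the one before it is completed fails the run):
1. the platter is turned so that the orange-capped jar and the slot are at the front, while the pin is still in its stand ((value of joint platter between -0.035 and 0.035 rad or value of joint platter between 6.2482 and 6.3182 rad) and distance of pin_tip from where it was at the start of the episode below 0.01 m), for 0.2 s.
2. the pin is fully home in the socket through the slot (z of pin_tip in the frame of socket below -0.016 m and horizontal distance between pin_tip and socket below 0.004 m and angle between pin_tip's own z axis and vertical below 0.2 rad), for 0.2 s.
At the end, for the whole second after the job is handed in: The orange-capped jar is at the front (platter within 0.035 rad of 0 or of a whole turn, 6.283) and the pin stands in the socket through the slot: tip at least 16 mm below the mouth, within 4 mm of the hole's axis, leaning less than 0.2 rad, released and at rest (all of step 2 and (value of joint platter between -0.035 and 0.035 rad or value of joint platter between 6.2482 and 6.3182 rad) and linear speed of pin below 0.02 m/s); the robot touches nothing.
It fails at once if the platter is pressed or pushed by the robot with more than 25 N (contact force between the arm and platter above 25 N).
It fails at once if a finger presses the platter with more than 25 N (contact force between the fingers and platter above 25 N).
It fails at once if the pin is forced against the platter or the socket with more than 25 N (contact force between pin and platter above 25 N or contact force between pin and foot above 25 N).
It fails at once if the jars are pushed (more than 2 N) (contact force between any of the fingers, the arm and platter_c0 above 2 N or contact force between any of the fingers, the arm and platter_c1 above 2 N or contact force between any of the fingers, the arm and platter_c2 above 2 N or contact force between any of the fingers, the arm and platter_c3 above 2 N or contact force between any of the fingers, the arm and platter_c4 above 2 N or contact force between any of the fingers, the arm and platter_c5 above 2 N).
It fails at once if the mug, radio or mouse is moved by more than 15 mm (distance of any of mug_mid, radio_mid, mouse_mid from where it was at the start of the episode above 0.015 m).
It also fails if it takes over 72 s, if anything falls off the work surface, if the arm or the gripper's body presses on something with over 40 N, if the wrist force passes 120 N, or if a joint passes its speed limit or range.

## Working session

There is one attempt and no reset: what is moved stays moved. The work goes in short steps, Python scripts to look and compute and a tool call to move; the robot and the scene stay as the last step left them, time stands still between calls to the robot, and variables do not carry over. Pictures are saved under pics/ and viewed, and the job is handed in when it is done.

Besides the shell and the picture viewer there is one more tool, called after "Call:" by a JSON object that holds its "method" and its "body". drive_tool: Moves the arm, as the interface text tells. Its arguments: {"type":"object","properties":{"increments":{"type":"array"},"grip_force":{"type":"number"}},"required":["increments"]}

```bash
mkdir -p pics; ls
cat > h.py <<'E'
import numpy as np, cv2
from rig import status, viewer, ctrl, finder
def shot(name,fn=None):
    im=viewer.get_image(name)
    if fn: cv2.imwrite('pics/'+fn, cv2.cvtColor(im['color'],cv2.COLOR_RGB2BGR))
    return im
def c2w(im,p):
    T=np.linalg.inv(np.array(im['camera_from_world'])); return T[:3,:3]@np.array(p)+T[:3,3]
def px2w(im,u,v,z=None):
    K=np.array(im['mtx']); d=np.linalg.inv(K)@np.array([u,v,1.])
    if z is None: return c2w(im,d*im['range_z'][int(v),int(u)])
    T=np.linalg.inv(np.array(im['camera_from_world'])); r=T[:3,:3]@d; o=T[:3,3]
    return o+r*(z-o[2])/r[2]
def w2px(im,p):
    T=np.array(im['camera_from_world']); q=T[:3,:3]@np.array(p)+T[:3,3]; q=np.array(im['mtx'])@q; return q[:2]/q[2]
E
python3 - <<'E'
from h import *
np.set_printoptions(precision=1,suppress=True)
print(status.get_state())
for n in('top','scene'):
    im=shot(n,n+'0.png'); print(n,im['mtx'],im['camera_from_world'])
    for q in ['socket','axis','hub','pin_grip','pin_tip','stand_hole0','mug_mid','radio_mid','mouse_mid']:
        r=finder.landmark_of(im,q)[:2]
        for a in r: print(q,round(a['p'],2),c2w(im,a['point']))
E
```

```text
pics
{'time_s': 0.0, 'q': array([ 1.2,  0.3, -0. ,  1.2,  0. ,  1.6]), 'qd': array([ 0., -0., -0., -0.,  0., -0.]), 'effort': array([  0., -54.,  34.,   0.,   0.,  -0.]), 'tcp_pos': array([223.9, 556.1, 230.5]), 'eef_rot': array([-0.6, -3.1,  0. ]), 'contact_force': array([-0.1, -0.2, -0.1]), 'moment': array([ 0., -0.,  0.]), 'opening': 85.11152528327933}
top [[478.8   0.  259.4]
 [  0.  478.8 195.7]
 [  0.    0.    1. ]] [[  -0.    -1.    -0.    69.5]
 [  -1.     0.    -0.1  539. ]
 [   0.1    0.    -1.  1158.3]
 [   0.     0.     0.     1. ]]
socket 0.73 [462.5  60.3  26.1]
hub 0.66 [ 515.1 -295.7   40.1]
pin_grip 0.68 [ 519.5 -294.7   81.3]
pin_tip 0.52 [ 518.4 -295.9   10.7]
stand_hole0 0.7 [ 516.3 -296.4   40.8]
mug_mid 0.73 [382.3 397.8  40.1]
radio_mid 0.78 [ 681.6 -256.5   17.9]
mouse_mid 0.58 [677.9 411.4  14.6]
scene [[350.4   0.  249.2]
 [  0.  350.4 194.4]
 [  0.    0.    1. ]] [[  -0.1    1.     0.   -25.4]
 [   0.7    0.1   -0.7 -292.2]
 [  -0.7   -0.    -0.7 1379.8]
 [   0.     0.     0.     1. ]]
pin_grip 0.48 [ 519.2 -297.8   81.6]
pin_tip 0.7 [ 519.  -293.5   10.1]
stand_hole0 0.55 [ 517.1 -294.9   44.9]
mug_mid 0.75 [376.7 401.5  41.7]
radio_mid 0.97 [ 681.1 -254.2   18.9]
radio_mid 0.55 [ 515.5 -296.1    8.5]
mouse_mid 0.74 [676.8 410.4  13.7]
```

View pics/top0.png

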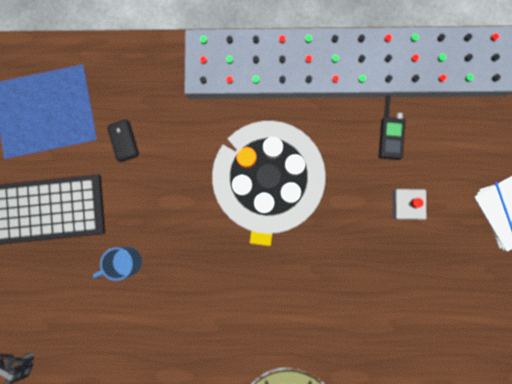

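View pics/scene0.png

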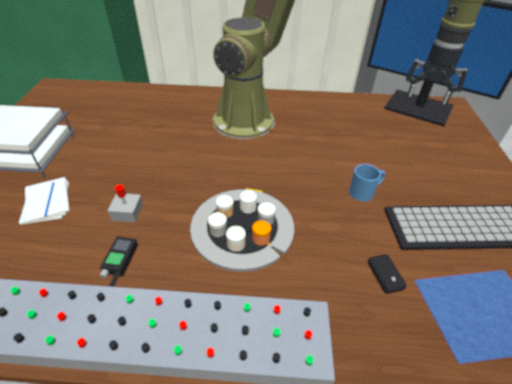

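```bash
cat > vis.py <<'E'
from h import *
def measure(im):
    c=im['color'].astype(int); h,w=c.shape[:2]
    v,u=np.mgrid[:h,:w]; K=np.array(im['mtx']); 
    T=np.linalg.inv(np.array(im['camera_from_world']))
    z=im['range_z']; P=np.stack([(u-K[0,2])/K[0,0]*z,(v-K[1,2])/K[1,1]*z,z],-1)@T[:3,:3].T+T[:3,3]
    return c,P,u,v
E
python3 - <<'E'
from vis import *
from scipy.optimize import least_squares
np.set_printoptions(precision=2,suppress=True)
im=shot('top'); c,P,u,v=measure(im)
box=(u>200)&(u<340)&(v>110)&(v<255)
grey=box&(c.min(-1)>140)&(c.max(-1)-c.min(-1)<30)&(P[...,2]<70)
print('rim z',np.median(P[grey][:,2]),np.percentile(P[grey][:,2],[5,95]),grey.sum())
m=grey.astype(np.uint8)
cs,_=cv2.findContours(m,cv2.RETR_EXTERNAL,cv2.CHAIN_APPROX_NONE); ct=max(cs,key=cv2.contourArea)[:,0]
W=np.array([px2w(im,a,b,49) for a,b in ct])[:,:2]
f=lambda p:np.hypot(W[:,0]-p[0],W[:,1]-p[1])-p[2]
r=least_squares(f,[515,-15,135],loss='soft_l1',f_scale=1.0); print('rim circle',r.x)
C=r.x[:2]
yel=box&(c[...,0]>170)&(c[...,1]>140)&(c[...,2]<70)&(v>225)
yc=px2w(im,*np.array([u[yel].mean(),v[yel].mean()]),28); print('yellow',yc,yel.sum())
pts=np.stack([u[yel],v[yel]],1).astype(np.float32); print(cv2.minAreaRect(pts), [px2w(im,*q,28)[:2] for q in cv2.boxPoints(cv2.minAreaRect(pts))])
org=box&(c[...,0]>200)&(c[...,1]>90)&(c[...,1]<190)&(c[...,2]<90)&(v<225)
oc=px2w(im,u[org].mean(),v[org].mean(),94); print('orange cap',oc,np.hypot(*(oc[:2]-C)),org.sum())
print('hub ray', px2w(im,269,175,100))
a_s=np.arctan2(*(yc[:2]-C)[::-1]); a_o=np.arctan2(*(oc[:2]-C)[::-1]); print('angles',a_s,a_o,a_o-a_s)
R=np.hypot(*(W-C).T); A=np.arctan2(W[:,1]-C[1],W[:,0]-C[0]); s=R<r.x[2]-6; print('slot',A[s].mean(),R[s].min(), s.sum())
red=(c[...,0]>160)&(c[...,1]<70)&(c[...,2]<70)&(u>395)&(u<435)&(v>185)&(v<225); print('pin',px2w(im,u[red].mean(),v[red].mean(),95),red.sum())
w=lambda im:None
cv2.imwrite('pics/top_zoom.png',cv2.resize(cv2.cvtColor(im['color'][105:265,190:440],cv2.COLOR_RGB2BGR),None,fx=3.2,fy=3.2,interpolation=cv2.INTER_CUBIC))
for cn in ['scene']:
  im=shot(cn); c,P,u,v=measure(im)
  org=(c[...,0]>200)&(c[...,1]>90)&(c[...,1]<190)&(c[...,2]<90); print('scene',org.sum())
E
```

```text
rim z 51.020101743707755 [46.84 54.85] 5374
rim circle [584.28  46.16 135.01]
yellow [434.21  65.64  28.  ] 239
((260.3780212402344, 238.59756469726562), (21.202856063842773, 11.484880447387695), 6.34019136428833) [array([423.4 ,  92.92]), array([451.02,  89.83]), array([445.27,  38.63]), array([417.69,  41.8 ])]
orange cap [623.7   95.41  94.  ] 63.08743239129111 89
hub ray [581.3   44.21 100.  ]
angles 3.012480710351217 0.8958370198885443 -2.1166436904626726
slot 0.8978126949869684 100.64755325997012 22
pin [ 516.91 -293.31   95.  ] 49
scene 225
```

View pics/top_zoom.png

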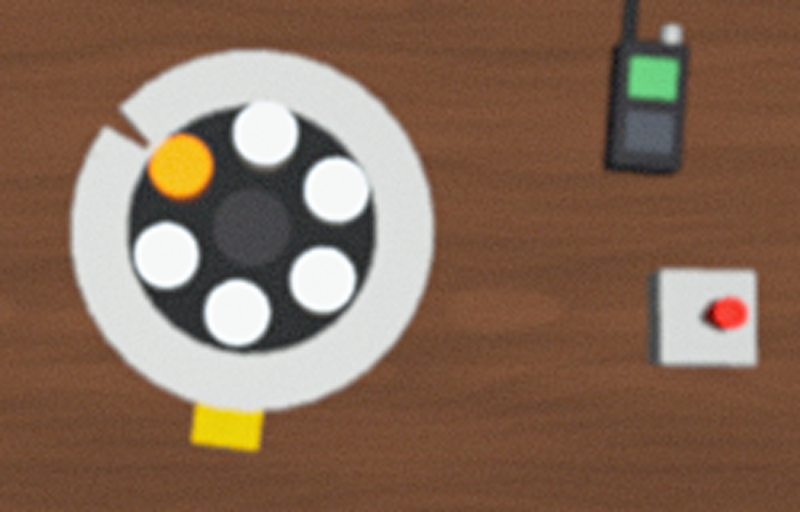

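Run:
```python
from h import *
from scipy.spatial.transform import Rotation as R
s=status.get_state(); M=R.from_rotvec(s['eef_rot']).as_matrix(); print(M.round(3), s['q'])
print('yaw y',np.arctan2(M[1,1],M[0,1]))
C=np.array([584.3,46.2])
for a in (1.7,3.82): print(C+118*np.array([np.cos(a),np.sin(a)]))
```

```text
[[-0.928  0.374 -0.   ]
 [ 0.374  0.928 -0.   ]
 [ 0.    -0.    -1.   ]] [ 1.18800313e+00  3.13515785e-01 -4.70983895e-02  1.21022351e+00
  3.46058657e-07  1.57078371e+00]
yaw y 1.1880157489021996
[569.09634967 163.21644763]
[492.42836457 -27.85135112]
```

Call:
{"method": "drive_tool", "body": {"increments": [[0, 2.3, -2.62, 0, -0.07], [0, 4.6, -5.24, 0, -0.14], [0, 6.9, -7.86, 0, -0.21], [0, 9.2, -10.48, 0, -0.28], [0, 11.5, -13.1, 0, -0.35]], "grip_force": 30}}

```text
time_s: 1.52
tcp_pos: [339.9, 424.4, 231.4]
eef_rot: [1.13, 2.931, 0.0]
contact_force: [1.4, 0.3, -0.2]
opening: 26.0
```

Call:
{"method": "drive_tool", "body": {"increments": [[0, 2.3, -2.62, 0, -0.07], [0, 4.6, -5.24, 0, -0.14], [0, 6.9, -7.86, 0, -0.21], [0, 9.2, -10.48, 0, -0.28], [0, 11.5, -13.1, 0, -0.35]]}}

```text
time_s: 1.93
tcp_pos: [455.1, 293.1, 231.5]
eef_rot: [1.623, 2.689, 0.001]
contact_force: [0.5, 0.0, 0.4]
opening: 0.2
```

Call:
{"method": "drive_tool", "body": {"increments": [[0, 2.3, -2.62, -1.5, -0.07], [0, 4.6, -5.24, -3, -0.14], [0, 6.9, -7.86, -5, -0.21], [0, 9.2, -10.48, -7, -0.28], [0, 11.5, -13.1, -9, -0.36]]}}

```text
time_s: 2.35
tcp_pos: [570.3, 162.2, 140.8]
eef_rot: [2.079, 2.355, 0.001]
contact_force: [0.4, -0.0, 0.3]
opening: -0.0
```

Call:
{"method": "drive_tool", "body": {"increments": [[0, 0, 0, -2, 0], [0, 0, 0, -4, 0], [0, 0, 0, -5, 0], [0, 0, 0, -5, 0], [0, 0, 0, -5, 0]]}}

```text
time_s: 2.77
tcp_pos: [568.7, 163.8, 91.3]
eef_rot: [-2.074, -2.359, 0.001]
contact_force: [0.6, -0.1, -0.2]
opening: -0.2
```

Call:
{"method": "drive_tool", "body": {"increments": [[0, 0, 0, -1.5, 0], [0, 0, 0, -3, 0], [0, 0, 0, -3.6, 0], [0, 0, 0, -3.6, 0]]}}

```text
time_s: 3.1
tcp_pos: [568.6, 163.9, 55.2]
eef_rot: [-2.074, -2.36, 0.001]
contact_force: [0.1, -0.7, -0.1]
opening: 0.4
```

Call:
{"method": "drive_tool", "body": {"increments": [[0, 0, 0, -0.05, 0], [0, 0, 0, -0.1, 0], [0, 0, 0, -0.15, 0], [0, 0, 0, -0.2, 0], [0, 0, 0, -0.2, 0]]}}

```text
time_s: 3.52
tcp_pos: [569.4, 163.6, 53.7]
eef_rot: [2.075, 2.359, 0.001]
contact_force: [-0.3, 0.5, -0.8]
opening: -0.2
```

Call:
{"method": "drive_tool", "body": {"increments": [[0, 0, 0, -0.05, 0], [0, 0, 0, -0.1, 0], [0, 0, 0, -0.1, 0]]}}

```text
time_s: 3.77
tcp_pos: [569.1, 163.5, 52.2]
eef_rot: [-2.075, -2.359, 0.0]
contact_force: [0.1, 0.1, 0.3]
opening: 0.0
```

Call:
{"method": "drive_tool", "body": {"increments": [[0, 0, 0, -0.05, 0], [0, 0, 0, -0.1, 0], [0, 0, 0, -0.1, 0]]}}

```text
time_s: 4.02
tcp_pos: [569.2, 163.6, 51.6]
eef_rot: [2.075, 2.359, 0.0]
contact_force: [-0.4, 0.0, 2.9]
opening: -0.1
```

Call:
{"method": "drive_tool", "body": {"increments": [[0, 0, 0, -0.03, 0], [0, 0, 0, -0.05, 0], [0, 0, 0, -0.05, 0]]}}

```text
time_s: 4.27
tcp_pos: [569.5, 163.6, 51.6]
eef_rot: [2.075, 2.358, 0.001]
contact_force: [-2.0, -0.4, 6.6]
opening: -0.1
```

Run:
```python
import numpy as np
a=1.6994; r=11.84
for k in range(11):
    print(k, [[round(r*(np.cos(a+d)-np.cos(a)),2), round(r*(np.sin(a+d)-np.sin(a)),2), d] for d in (0.04,0.08,.12,.16,.2)]); a+=.2
```

```text
0 [[np.float64(-0.47), np.float64(-0.07), 0.04], [np.float64(-0.93), np.float64(-0.16), 0.08], [np.float64(-1.39), np.float64(-0.27), 0.12], [np.float64(-1.85), np.float64(-0.39), 0.16], [np.float64(-2.3), np.float64(-0.54), 0.2]]
1 [[np.float64(-0.45), np.float64(-0.16), 0.04], [np.float64(-0.88), np.float64(-0.34), 0.08], [np.float64(-1.31), np.float64(-0.54), 0.12], [np.float64(-1.74), np.float64(-0.75), 0.16], [np.float64(-2.15), np.float64(-0.98), 0.2]]
2 [[np.float64(-0.4), np.float64(-0.25), 0.04], [np.float64(-0.8), np.float64(-0.51), 0.08], [np.float64(-1.18), np.float64(-0.79), 0.12], [np.float64(-1.55), np.float64(-1.08), 0.16], [np.float64(-1.91), np.float64(-1.39), 0.2]]
3 [[np.float64(-0.35), np.float64(-0.32), 0.04], [np.float64(-0.68), np.float64(-0.66), 0.08], [np.float64(-1.0), np.float64(-1.01), 0.12], [np.float64(-1.31), np.float64(-1.37), 0.16], [np.float64(-1.6), np.float64(-1.74), 0.2]]
4 [[np.float64(-0.28), np.float64(-0.38), 0.04], [np.float64(-0.54), np.float64(-0.78), 0.08], [np.float64(-0.78), np.float64(-1.19), 0.12], [np.float64(-1.01), np.float64(-1.6)
[... 721 characters left out ...]
.float64(-2.36), 0.2]]
8 [[np.float64(0.08), np.float64(-0.47), 0.04], [np.float64(0.19), np.float64(-0.93), 0.08], [np.float64(0.31), np.float64(-1.39), 0.12], [np.float64(0.45), np.float64(-1.84), 0.16], [np.float64(0.6), np.float64(-2.29), 0.2]]
9 [[np.float64(0.17), np.float64(-0.44), 0.04], [np.float64(0.37), np.float64(-0.87), 0.08], [np.float64(0.58), np.float64(-1.3), 0.12], [np.float64(0.8), np.float64(-1.71), 0.16], [np.float64(1.04), np.float64(-2.12), 0.2]]
10 [[np.float64(0.26), np.float64(-0.4), 0.04], [np.float64(0.53), np.float64(-0.78), 0.08], [np.float64(0.82), np.float64(-1.16), 0.12], [np.float64(1.13), np.float64(-1.52), 0.16], [np.float64(1.45), np.float64(-1.87), 0.2]]
```

Call:
{"method": "drive_tool", "body": {"increments": [[0, -0.23, -0.03, -0.02, 0.02], [0, -0.47, -0.07, -0.03, 0.04], [0, -0.94, -0.16, -0.03, 0.08], [0, -1.41, -0.27, -0.03, 0.12], [0, -1.41, -0.27, -0.03, 0.12]]}}

```text
time_s: 4.68
tcp_pos: [555.7, 161.1, 51.6]
eef_rot: [1.926, 2.48, 0.003]
contact_force: [-0.8, -0.2, 8.1]
opening: 0.0
```

```bash
cat > slot.py <<'E'
from vis import *
C0=np.array([584.28,46.16]); AS=3.026
def slot(im,zt=51.5,rmin=103,rmax=131):
    # dark slot in the bare grey rim, by angle: polar unwrapping of the grey level
    th=np.arange(0,2*np.pi,0.005); rr=np.arange(rmin,rmax,1.)
    T=np.array(im['camera_from_world']); K=np.array(im['mtx'])
    X=C0[0]+rr[None]*np.cos(th)[:,None]; Y=C0[1]+rr[None]*np.sin(th)[:,None]
    Pc=np.stack([X,Y,np.full_like(X,zt)],-1)@T[:3,:3].T+T[:3,3]; q=Pc@K.T; q=q[...,:2]/q[...,2:]
    s=cv2.remap(im['color'].min(-1),q[...,0].astype(np.float32),q[...,1].astype(np.float32),cv2.INTER_LINEAR)
    return th,s.astype(float).mean(1)
def orange(im,z=96.5):
    c,P,u,v=measure(im)
    o=(c[...,0]>190)&(c[...,1]>90)&(c[...,1]<200)&(c[...,2]<100)&(u>200)&(u<340)&(v>110)&(v<232)
    if o.sum()<20: return None
    p=px2w(im,u[o].mean(),v[o].mean(),z)[:2]-C0
    return np.arctan2(p[1],p[0]),np.hypot(*p),o.sum()
E
python3 - <<'E'
from slot import *
im=shot('top','top1.png'); th,s=slot(im)
m=s<130; print(th[m].round(2)); print(orange(im))
E
```

```text
[0.96 0.96 0.96 0.97 0.98 0.98 0.98 0.99 1.   1.   1.01 1.01 1.02 1.02
 1.02 1.03 1.03 1.04 1.16 1.16 1.16 1.17 1.18 1.18 1.18 1.19 1.2  1.2
 1.2  1.21 1.22 1.22 1.23 1.23 1.24 1.24 1.25 1.25 1.26 1.26 1.27 1.27
 1.28 1.28 1.28 1.29 1.3  1.3  1.3  1.31 1.32 1.32 1.32 1.33 1.34 1.34
 1.34 1.35 1.36 1.36 1.36 1.37 1.38 1.38 1.38 1.39 1.4  1.4  1.4  1.41
 1.42 1.42 1.42 1.43 1.44 1.44 1.44 1.45 1.46 1.46 1.46 1.47 1.48 1.48
 1.48 1.49 1.5  1.5  1.5  1.51 1.52 1.52 1.52 1.53 1.54 1.54 1.54 1.55
 1.56 1.56 1.56 1.57 1.58 1.58 1.58 1.59 1.6  1.6  1.6  1.61 1.62 1.62
 1.62 1.63 1.64 1.64 1.64 1.65 1.66 1.66 1.66 1.67 1.68 1.68 1.68 1.69
 1.7  1.7  1.7  1.71 1.72 1.72 1.72 1.73 1.74 1.74 1.74 1.75 1.76 1.76
 1.76 1.77 1.78 1.78 1.78 1.79 1.8  1.8  1.8  1.81 1.82 1.82 1.82 1.83
 1.84 1.84 1.84 1.85 1.86 1.86 1.86 1.87 1.88 1.88 1.88 1.89 1.9  1.9
 1.9  1.91 1.92 1.92 1.92 1.93 1.94 1.94 1.94 1.95 1.96 1.96 1.96 1.97
 1.98 1.98 1.98 1.99 2.   2.   2.   2.01 2.02 2.02 2.02 2.03 2.04 2.04
 2.04 2.05 2.06 2.06 2.06 2.07 2.08 2.08 2.08 2.09 2.1  2.1  2.1  2.11
 2.12 2.12 2.12 2.13 2.14 2.14 2.14 2.15 2.16 2.16 2.16 2.17 2.18 2.18
 2.18 2.19 2.19 2.2  2.2  2.21 2.22 2.22 2.22 2.23 2.24 2.24 2.24 2.25
 2.26 2.26 2.26 2.27 2.28 2.28 2.28 2.29 2.3  2.3  2.31 2.31 2.32 2.32
 2.33 2.33 2.34 2.34 2.35 2.35 2.36 2.36 2.37 2.37]
(np.float64(1.0031708449629637), np.float64(65.07666748717577), np.int64(285))
```

View pics/top1.png

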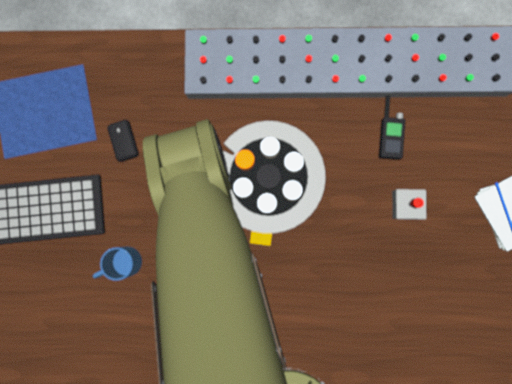

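Run:
```python
import numpy as np
a=1.8194; r=11.84
for k in range(9):
    print(k, round(a,3),[[0,float(round(r*(np.cos(a+d)-np.cos(a)),2)), float(round(r*(np.sin(a+d)-np.sin(a)),2)),0, d] for d in (0.05,0.1,.15,.2,.25)]); a+=.25
```

```text
0 1.819 [[0, -0.57, -0.16, 0, 0.05], [0, -1.13, -0.35, 0, 0.1], [0, -1.68, -0.56, 0, 0.15], [0, -2.22, -0.81, 0, 0.2], [0, -2.75, -1.08, 0, 0.25]]
1 2.069 [[0, -0.51, -0.3, 0, 0.05], [0, -1.01, -0.62, 0, 0.1], [0, -1.49, -0.96, 0, 0.15], [0, -1.95, -1.33, 0, 0.2], [0, -2.4, -1.72, 0, 0.25]]
2 2.319 [[0, -0.42, -0.41, 0, 0.05], [0, -0.83, -0.85, 0, 0.1], [0, -1.21, -1.3, 0, 0.15], [0, -1.56, -1.77, 0, 0.2], [0, -1.9, -2.26, 0, 0.25]]
3 2.569 [[0, -0.31, -0.51, 0, 0.05], [0, -0.59, -1.03, 0, 0.1], [0, -0.85, -1.56, 0, 0.15], [0, -1.08, -2.11, 0, 0.2], [0, -1.28, -2.66, 0, 0.25]]
4 2.819 [[0, -0.17, -0.57, 0, 0.05], [0, -0.32, -1.14, 0, 0.1], [0, -0.43, -1.72, 0, 0.15], [0, -0.52, -2.31, 0, 0.2], [0, -0.58, -2.9, 0, 0.25]]
5 3.069 [[0, -0.03, -0.59, 0, 0.05], [0, -0.03, -1.18, 0, 0.1], [0, 0.0, -1.77, 0, 0.15], [0, 0.07, -2.36, 0, 0.2], [0, 0.16, -2.95, 0, 0.25]]
6 3.319 [[0, 0.12, -0.58, 0, 0.05], [0, 0.27, -1.15, 0, 0.1], [0, 0.44, -1.72, 0, 0.15], [0, 0.65, -2.27, 0, 0.2], [0, 0.88, -2.82, 0, 0.25]]
7 3.569 [[0, 0.26, -0.53, 0, 0.05], [0, 0.54, -1.05, 0, 0.1], [0, 0.86, -1.55, 0, 0.15], [0, 1.19, -2.04, 0, 0.2], [0, 1.55, -2.51, 0, 0.25]]
8 3.819 [[0, 0.38, -0.45, 0, 0.05], [0, 0.79, -0.88, 0, 0.1], [0, 1.21, -1.29, 0, 0.15], [0, 1.66, -1.68, 0, 0.2], [0, 2.12, -2.05, 0, 0.25]]
```

Call:
{"method": "drive_tool", "body": {"increments": [[0, -0.57, -0.16, 0, 0.05], [0, -1.13, -0.35, 0, 0.1], [0, -1.68, -0.56, 0, 0.15], [0, -2.22, -0.81, 0, 0.2], [0, -2.75, -1.08, 0, 0.25]]}}

```text
time_s: 5.15
tcp_pos: [529.1, 150.9, 51.6]
eef_rot: [1.6, 2.701, 0.005]
contact_force: [2.1, 0.6, 5.4]
opening: 0.3
```

Call:
{"method": "drive_tool", "body": {"increments": [[0, -0.51, -0.3, -0.02, 0.05], [0, -1.01, -0.62, -0.03, 0.1], [0, -1.49, -0.96, -0.03, 0.15], [0, -1.95, -1.33, -0.03, 0.2], [0, -2.4, -1.72, -0.03, 0.25]]}}

```text
time_s: 5.57
tcp_pos: [505.0, 134.1, 51.6]
eef_rot: [1.251, 2.88, 0.006]
contact_force: [0.6, 2.6, 7.8]
opening: -0.1
```

Call:
{"method": "drive_tool", "body": {"increments": [[0, -0.42, -0.41, 0, 0.05], [0, -0.83, -0.85, 0, 0.1], [0, -1.21, -1.3, 0, 0.15], [0, -1.56, -1.77, 0, 0.2], [0, -1.9, -2.26, 0, 0.25]]}}

```text
time_s: 5.98
tcp_pos: [485.7, 111.5, 51.6]
eef_rot: [0.882, 3.014, 0.006]
contact_force: [-1.1, 3.3, 10.3]
opening: -0.2
```

Call:
{"method": "drive_tool", "body": {"increments": [[0, -0.31, -0.51, 0, 0.05], [0, -0.59, -1.03, 0, 0.1], [0, -0.85, -1.56, 0, 0.15], [0, -1.08, -2.11, 0, 0.2], [0, -1.28, -2.66, 0, 0.25]]}}

```text
time_s: 6.4
tcp_pos: [472.4, 84.8, 51.6]
eef_rot: [0.499, 3.1, 0.005]
contact_force: [-2.4, 3.6, 12.3]
opening: -0.2
```

Call:
{"method": "drive_tool", "body": {"increments": [[0, -0.17, -0.57, 0.03, 0.05], [0, -0.32, -1.14, 0.04, 0.1], [0, -0.43, -1.72, 0.05, 0.15], [0, -0.52, -2.31, 0.05, 0.2], [0, -0.58, -2.9, 0.05, 0.25]]}}

```text
time_s: 6.82
tcp_pos: [466.2, 55.4, 51.6]
eef_rot: [0.109, 3.139, 0.004]
contact_force: [-1.1, 2.2, 9.3]
opening: -0.2
```

Run:
```python
from slot import *
im=shot('top','top2.png'); th,s=slot(im)
m=(s<150)&(th<3.3); print(th[m].round(2)[:40]); print(orange(im)); print(status.get_state()['contact_force'])
```

```text
[1.96 1.96 1.97 1.98 1.98 1.98 1.99 2.   2.   2.   2.01 2.02 2.02 2.02
 2.03 2.04 2.04 2.04 2.05 2.06 2.06 2.06 2.07 2.08 2.08 2.08 2.09 2.1
 2.1  2.1  2.11 2.12 2.12 2.12 2.13 2.14 2.14 2.14 2.15 2.16]
(np.float64(2.1103890620378865), np.float64(62.80316393950414), np.int64(184))
[-2.97743207  0.91035001 10.21623942]
```

View pics/top2.png

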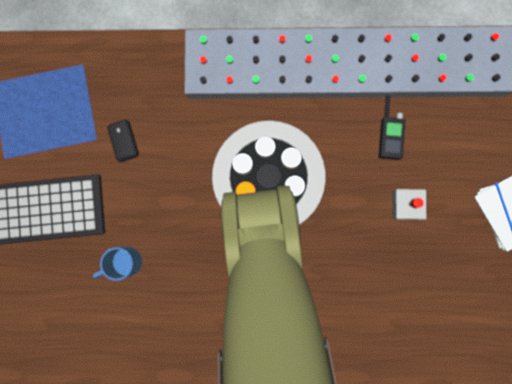

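```bash
cat >> slot.py <<'E'
def jars(im,z=96.5,show=True):
    c,P,u,v=measure(im)
    m=((c.min(-1)>225)&(u>215)&(u<325)&(v>120)&(v<235)).astype(np.uint8)
    n,l,st,ce=cv2.connectedComponentsWithStats(m); out=[]
    for i in range(1,n):
        if st[i,4]<150: continue
        p=px2w(im,*ce[i],z)[:2]-C0; out.append((np.arctan2(p[1],p[0]),np.hypot(*p),st[i,4]))
    return out
E
python3 - <<'E'
from slot import *
im=shot('top')
for j in jars(im): print(np.round(j,3),'phase',round(j[0]%(np.pi/3),3))
print('target phase',3.026%(np.pi/3))
E
```

```text
[1.2900e-01 6.6249e+01 2.8300e+02] phase 0.129
[ -0.925  65.679 280.   ] phase 0.123
[  1.181  65.897 281.   ] phase 0.134
[ -1.928  67.397 227.   ] phase 0.166
target phase 0.9316048976068045
```

Call:
{"method": "drive_tool", "body": {"increments": [[0, -0.03, -0.59, 0, 0.05], [0, -0.03, -1.18, 0, 0.1], [0, 0.0, -1.77, 0, 0.15], [0, 0.07, -2.36, 0, 0.2], [0, 0.16, -2.95, 0, 0.25]]}}

```text
time_s: 7.33
tcp_pos: [467.6, 25.5, 51.6]
eef_rot: [-0.283, 3.128, 0.002]
contact_force: [-3.2, 1.0, 11.4]
opening: -0.1
```

Call:
{"method": "drive_tool", "body": {"increments": [[0, 0.12, -0.58, 0.02, 0.05], [0, 0.27, -1.15, 0.03, 0.1], [0, 0.44, -1.72, 0.03, 0.15], [0, 0.65, -2.27, 0.03, 0.2], [0, 0.88, -2.82, 0.03, 0.25]]}}

```text
time_s: 7.75
tcp_pos: [476.3, -2.8, 51.6]
eef_rot: [-0.67, 3.069, 0.002]
contact_force: [-1.3, 2.2, 7.5]
opening: -0.2
```

Call:
{"method": "drive_tool", "body": {"increments": [[0, 0.26, -0.53, 0, 0.05], [0, 0.54, -1.05, 0, 0.1], [0, 0.86, -1.55, 0, 0.15], [0, 1.19, -2.04, 0, 0.2], [0, 1.19, -2.04, 0, 0.2]]}}

```text
time_s: 8.17
tcp_pos: [489.1, -24.3, 51.6]
eef_rot: [-0.971, 2.987, -0.002]
contact_force: [0.2, -1.7, 6.0]
opening: 0.2
```

Run:
```python
from slot import *
im=shot('top','top3.png')
for j in jars(im): print(np.round(j,3),'phase',round(j[0]%(np.pi/3),3))
print('target phase',3.026%(np.pi/3)); print(status.get_state()['contact_force'])
th,s=slot(im)
m=(s<150)&(th<4); print(th[m].round(2))
```

```text
[-2.1500e-01  6.5877e+01  2.8100e+02] phase 0.833
[  0.835  66.036 282.   ] phase 0.835
[ -1.238  67.025 244.   ] phase 0.856
[  1.884  65.998 279.   ] phase 0.837
target phase 0.9316048976068045
[ 0.16549564 -2.21253207  4.95383096]
[2.88 2.88 2.89 2.9  2.9  2.9  2.91 2.92 2.92 2.92 2.93 2.94 2.94 2.94
 2.95 2.96 2.96 2.96 2.97 2.98 3.33 3.34 3.34 3.34 3.35 3.36 3.36 3.36
 3.37 3.38 3.38 3.38 3.39 3.4  3.4  3.4  3.41 3.42 3.42 3.42 3.43 3.44
 3.44 3.44 3.45 3.46 3.46 3.46 3.47 3.48 3.48 3.48 3.49 3.5  3.5  3.5
 3.51 3.52 3.52 3.52 3.53 3.54 3.54 3.54 3.55 3.56 3.56 3.56 3.57 3.58
 3.58 3.58 3.59 3.6  3.6  3.6  3.61 3.62 3.62 3.62 3.63 3.64 3.64 3.64
 3.65 3.66 3.66 3.66 3.67 3.68 3.68 3.68 3.69 3.7  3.7  3.7  3.71 3.72
 3.72 3.72 3.73 3.74 3.74 3.74 3.75 3.76 3.76 3.76 3.77 3.78 3.78 3.78
 3.79 3.8  3.8  3.8  3.81 3.82 3.82 3.82 3.83 3.84 3.84 3.84 3.85 3.86
 3.86 3.86 3.87 3.88 3.88 3.88 3.89 3.9  3.9  3.9  3.91 3.92 3.92 3.92
 3.93 3.94 3.94 3.94 3.95 3.96 3.96 3.97 3.97 3.98 3.98 3.98 3.99 4.  ]
```

View pics/top3.png

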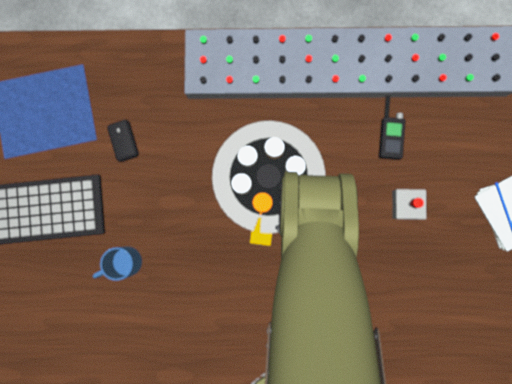

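Call:
{"method": "drive_tool", "body": {"increments": [[0, 0, 0, -0.03, 0], [0, 0.32, -0.42, -0.03, 0.045], [0, 0.66, -0.83, -0.03, 0.09], [0, 0.66, -0.83, -0.03, 0.09]]}}

```text
time_s: 8.55
tcp_pos: [495.9, -32.5, 51.6]
eef_rot: [-1.104, 2.94, -0.002]
contact_force: [-0.4, -1.5, 7.4]
opening: -0.2
```

Call:
{"method": "drive_tool", "body": {"increments": [[0, 0, 0, 0.1, 0], [0, 0, 0, 0.5, 0], [0, 0, 0, 4, 0], [0, 0, -2, 8, 0], [0, 1.5, -6, 9, 0]]}}

```text
time_s: 8.97
tcp_pos: [508.4, -85.8, 143.8]
eef_rot: [-1.109, 2.936, 0.001]
contact_force: [1.8, 0.0, 0.0]
opening: 0.1
```

Call:
{"method": "drive_tool", "body": {"increments": [[0.2, 0.2, -4, 0, 0], [0.4, 0.4, -8, 0, 0], [0.6, 0.6, -12, 0, 0], [0.6, 0.6, -12, 0, 0]]}}

```text
time_s: 9.3
tcp_pos: [514.8, -214.1, 139.8]
eef_rot: [1.094, -2.945, 0.006]
contact_force: [0.7, 0.8, 0.4]
opening: 48.5
```

Run:
```python
from slot import *
im=shot('top','top4.png'); np.savez('t4.npz',**{k:v for k,v in im.items()})
for j in jars(im): print(np.round(j,3),'phase',round(j[0]%(np.pi/3),3))
print(orange(im))
print('target phase',3.026%(np.pi/3)); print(status.get_state()['tcp_pos'])
for z,t in ((51.6,'rim'),):
    th,s=slot(im,z); m=(s<150)&(th>2.7)&(th<3.3); print(th[m].round(2))
cv2.imwrite('pics/z4.png',cv2.resize(cv2.cvtColor(im['color'][185:260,205:325],cv2.COLOR_RGB2BGR),None,fx=6,fy=6,interpolation=cv2.INTER_CUBIC))
for q in('socket','axis','hub','pin_grip','stand_hole0'):
  for a in finder.landmark_of(im,q)[:2]: print(q,round(a['p'],2),c2w(im,a['point']))
c,P,u,v=measure(im)
yel=(c[...,0]>170)&(c[...,1]>140)&(c[...,2]<70)&(v>225)&(u>240)&(u<285)&(v<255)
K=yel.astype(np.uint8)
# side edges per row, subpixel using blue/green channel mid-level
g=c[...,1].astype(float)
L=[];Rr=[]
for r in range(235,243):
    row=g[r]; thr=140
    uu=np.where(row[245:280]>thr)[0]+245
    a,b=uu[0],uu[-1]
    L.append(px2w(im,a-1+(thr-row[a-1])/(row[a]-row[a-1]),r,28)[:2]); Rr.append(px2w(im,b+(row[b]-thr)/(row[b]-row[b+1]),r,28)[:2])
L=np.array(L);Rr=np.array(Rr); M=(L+Rr)/2
print(L.round(1).tolist(),Rr.round(1).tolist())
print('mid',M.mean(0), np.arctan2(*(M.mean(0)-C0)[::-1]))
for E in (L,Rr):
    p=np.polyfit(E[:,0],E[:,1],1); print('edge slope angle',np.arctan(p[0])+np.pi)
```

```text
[-1.2200e-01  6.6203e+01  2.8900e+02] phase 0.925
[  0.926  66.577 291.   ] phase 0.926
[ -1.178  65.486 281.   ] phase 0.916
[  1.974  65.899 285.   ] phase 0.927
[ -2.224  65.917 289.   ] phase 0.918
(np.float64(3.0169553582951525), np.float64(67.14233270300753), np.int64(288))
target phase 0.9316048976068045
[ 514.29527686 -211.05867383  139.43459197]
[2.97 2.98 2.98 2.98 2.99 3.   3.   3.   3.01 3.02 3.02 3.02 3.03 3.04
 3.04 3.04 3.05 3.06 3.06 3.06]
socket 0.76 [463.21731016  59.42497447  30.90916669]
[[443.1, 90.8], [440.7, 91.0], [438.2, 91.3], [435.8, 91.5], [433.4, 91.9], [431.0, 92.5], [428.6, 92.8], [426.1, 92.3]] [[443.0, 38.3], [440.6, 38.7], [438.2, 39.2], [435.7, 39.7], [433.3, 39.8], [430.9, 40.1], [428.5, 40.3], [426.1, 40.7]]
mid [434.57051344  65.67657274] 3.0119607320590727
edge slope angle 3.027746787169378
edge slope angle 3.0038552305739827
```

View pics/z4.png

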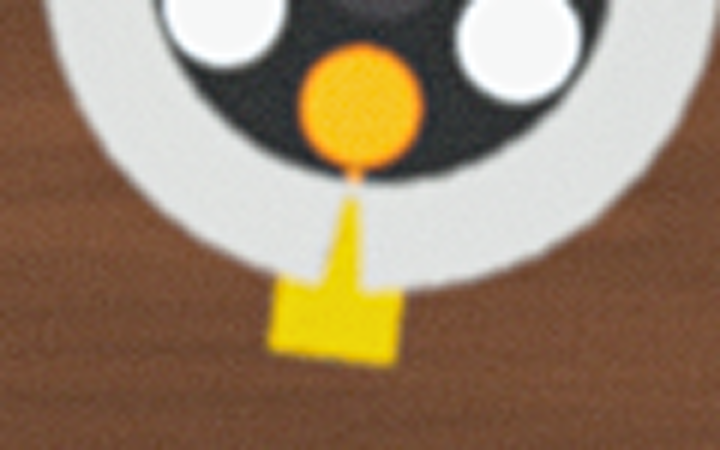

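Run:
```python
from slot import *
from scipy.optimize import least_squares
im=dict(np.load('t4.npz')); c,P,u,v=measure(im)
T=np.linalg.inv(im['camera_from_world']); print('cam',T[:3,3])
# subpixel outer rim by radial profile
W=[]
for th in np.arange(0,2*np.pi,0.02):
    if 2.75<th<3.3: continue
    rr=np.arange(120,150,.25); q=np.array([w2px(im,[C0[0]+r*np.cos(th),C0[1]+r*np.sin(th),51.6]) for r in rr]).astype(np.float32)
    s=cv2.remap(im['color'].min(-1),q[:,:1],q[:,1:],cv2.INTER_LINEAR)[:,0].astype(float)
    i=np.where(s<(s[:20].mean()+s[-20:].mean())/2)[0]
    if len(i): W.append([C0[0]+rr[i[0]]*np.cos(th),C0[1]+rr[i[0]]*np.sin(th)])
W=np.array(W); r=least_squares(lambda p:np.hypot(W[:,0]-p[0],W[:,1]-p[1])-p[2],[584,46,135],loss='soft_l1'); print('C',r.x,np.abs(r.fun).mean())
C=r.x[:2]
M=np.array([434.57,65.68]); print('block',np.arctan2(*(M-C)[::-1]))
# slot profile: blue channel low = yellow
b=im['color'][...,2]
for R in range(98,138,3):
    th=np.arange(2.85,3.2,0.002); q=np.array([w2px(im,[C[0]+R*np.cos(t),C[1]+R*np.sin(t),51.6]) for t in th]).astype(np.float32)
    s=cv2.remap(b,q[:,:1],q[:,1:],cv2.INTER_LINEAR)[:,0].astype(float); w=np.clip((215-s)/195,0,1)
    print(R,'width mm',round(w.sum()*.002*R,1),'centre',round((w*th).sum()/max(w.sum(),1e-6),3), 'min',s.min())
# jar positions fit for centre and phase
Jp=[]
m=((c.max(-1)>200)&((c.min(-1)>225)|((c[...,2]<110)&(c[...,1]<200)))&(u>215)&(u<325)&(v>120)&(v<219)).astype(np.uint8)
n,l,st,ce=cv2.connectedComponentsWithStats(m)
J=np.array([px2w(im,*ce[i],96.6)[:2] for i in range(1,n) if st[i,4]>200]); print(len(J),J.round(1).tolist(),J.mean(0))
f=lambda p:(J-np.array([[p[0]+66*np.cos(p[2]+np.pi/3*round((np.arctan2(j[1]-p[1],j[0]-p[0])-p[2])/(np.pi/3))),p[1]+66*np.sin(p[2]+np.pi/3*round((np.arctan2(j[1]-p[1],j[0]-p[0])-p[2])/(np.pi/3)))] for j in J])).ravel()
r=least_squares(f,[584,46,3.017]); print('jar fit',r.x,np.abs(r.fun).max())
red=(c[...,0]>150)&(c[...,1]<80)&(c[...,2]<80)&(u>390)&(u<440)&(v>180)&(v<230); print('pin',px2w(im,u[red].mean(),v[red].mean(),98),red.sum())
```

```text
cam [ 456.90586099   41.94760965 1194.41211354]
C [584.04662749  46.25854369 136.30571316] 0.18647417373128355
block 3.012386762491927
98 width mm 0.6 centre 3.014 min 191.0
101 width mm 2.7 centre 3.017 min 132.0
104 width mm 5.2 centre 3.018 min 55.0
107 width mm 6.6 centre 3.018 min 27.0
110 width mm 7.7 centre 3.019 min 17.0
113 width mm 8.8 centre 3.019 min 0.0
116 width mm 9.4 centre 3.02 min 0.0
119 width mm 10.3 centre 3.019 min 0.0
122 width mm 11.4 centre 3.018 min 0.0
125 width mm 12.2 centre 3.017 min 0.0
128 width mm 12.9 centre 3.018 min 0.0
131 width mm 13.7 centre 3.017 min 0.0
134 width mm 18.5 centre 3.02 min 0.0
137 width mm 33.8 centre 3.023 min 2.0
6 [[650.0, 38.1], [624.3, 99.4], [609.3, -14.3], [558.4, 106.8], [544.2, -6.2], [517.8, 54.5]] [583.99831405  46.35939929]
jar fit [583.99831405  46.35939929   3.01692396] 0.7200323335406438
pin [nan nan nan] 0<stdin>:29: RuntimeWarning: Mean of empty slice.
  ret = ret.dtype.type(ret / rcount)
```

View pics/top4.png

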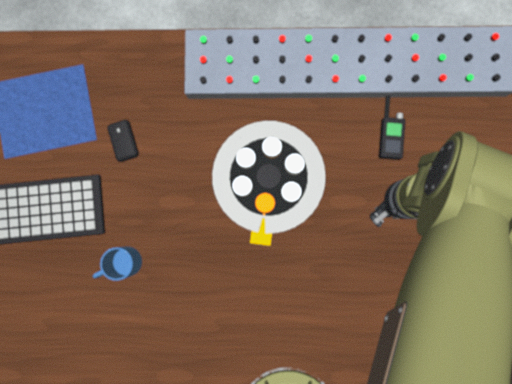

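Run:
```python
from slot import *
im=dict(np.load('t4.npz'))
c=cv2.cvtColor(cv2.imread('pics/top0.png'),cv2.COLOR_BGR2RGB).astype(int); v,u=np.mgrid[:384,:512]
box=(u>385)&(u<440)&(v>180)&(v<230)
g=box&(c.min(-1)>150); r=box&(c[...,0]>140)&(c[...,1]<90)&(c[...,2]<90)
pts=np.stack([u[g],v[g]],1).astype(np.float32); R=cv2.minAreaRect(pts); print(R,g.sum()); bp=cv2.boxPoints(R)
W=np.array([px2w(im,*q,40)[:2] for q in bp]); print(W.round(1).tolist(),'centre',W.mean(0), 'sides',np.linalg.norm(W[0]-W[1]),np.linalg.norm(W[1]-W[2]))
print('red extents',u[r].min(),u[r].max(),v[r].min(),v[r].max(),r.sum())
rp=np.stack([u[r],v[r]],1)
# render-model: circle radius12 at z=98 and 66 hull, match mask by centroid
def model(x,y):
    a=np.linspace(0,2*np.pi,60); h=np.array([w2px(im,[x+12*np.cos(t),y+12*np.sin(t),z]) for z in(66,98) for t in a]).astype(np.float32)
    return cv2.moments(cv2.convexHull(h))
best=min(((x,y) for x in np.arange(508,528,.5) for y in np.arange(-304,-286,.5)),key=lambda p:(lambda m:(m['m10']/m['m00']-u[r].mean())**2+(m['m01']/m['m00']-v[r].mean())**2)(model(*p)))
print('pin from red centroid',best)
print(c[198:210,405:428,0]); 
im2=shot('scene','scene1.png'); print('tcp',status.get_state()['tcp_pos'])
for q in('pin_grip','pin_tip','stand_hole0'):
  for a in finder.landmark_of(im2,q)[:1]: print(q,round(a['p'],2),c2w(im2,a['point']))
```

```text
((410.5, 203.5), (29.0, 29.0), 90.0) 759
[[552.9, -260.9], [552.7, -330.1], [483.1, -328.3], [483.3, -259.4]] centre [ 517.99459486 -294.68146422] sides 69.21661659477593 69.60643864937053
red extents 413 422 199 207 69
pin from red centroid (np.float64(518.0), np.float64(-297.5))
[[216 214 215 213 216 217 210 190 182 199 224 240 244 246 245 243 238 228
  217 215 194 148 118]
 [215 214 214 215 213 209 178 152 166 215 243 248 247 247 247 247 246 239
  225 216 197 148 122]
 [214 214 216 215 208 186 147 134 180 237 249 247 247 246 246 246 247 246
  236 222 196 151 122]
 [214 216 215 208 184 152 124 130 195 247 249 247 246 246 246 246 246 247
  243 226 199 157 122]
 [216 215 210 193 156 122 106 123 202 250 249 247 246 246 246 246 246 247
  244 231 195 154 126]
 [216 217 208 175 127 102 102 121 202 251 249 247 246 246 246 246 246 247
  245 230 194 154 120]
 [215 215 206 172 125  96  96 110 175 243 250 248 247 246 246 246 246 247
  243 226 192 147 118]
 [216 215 211 191 149 112  98 101 134 211 245 250 248 247 247 247 247 245
  237 220 190 151 118]
 [214 215 216 207 185 155 136 111 111 147 215 245 248 247 247 247 246 240
  224 216 197 146 120]
 [214 214 216 216 205 197 175 157 131 130 162 203 226 233 238 236 232 224
  218 216 194 146 119]
 [214 216 217 215 218 214 208 194 180 167 163 178 202 216 222 218 218 214
  214 212 194 146 108]
 [212 215 214 215 215 215 216 213 206 205 199 202 211 213 214 212 213 214
  213 213 194 147 112]]
tcp [ 514.31644229 -206.57843213  139.46204997]
pin_grip 0.54 [ 518.25469114 -296.58837219   83.61560189]
pin_tip 0.72 [ 518.32403971 -294.41749135    9.59606077]
stand_hole0 0.94 [ 521.30220553 -294.13641845   42.58987119]
```

View pics/scene1.png

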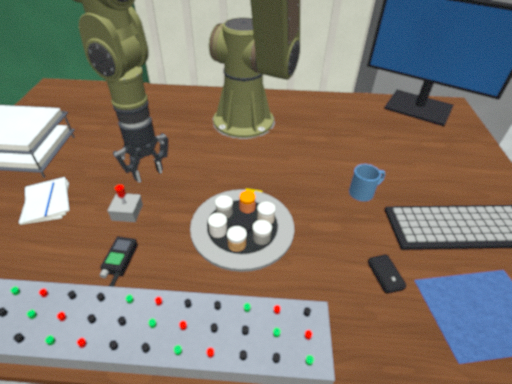

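Call:
{"method": "drive_tool", "body": {"increments": [[0.6, 0, -1, 0, -0.11], [0.6, 0.1, -3, 0, -0.22], [0.6, 0.2, -5, 0, -0.33], [0.6, 0.2, -7, 0, -0.44], [0.6, 0.2, -8.3, 0, -0.55]]}}

```text
time_s: 10.22
tcp_pos: [516.8, -292.1, 139.7]
eef_rot: [-0.254, 3.131, -0.001]
contact_force: [-0.4, -0.2, 0.5]
opening: 50.9
```

Call:
{"method": "drive_tool", "body": {"increments": [[0.6, 0, 0, 0, -0.1], [0.6, 0, 0, 0, -0.2], [0.6, 0, 0, 0, -0.294], [0.6, 0, 0, 0, -0.294]]}}

```text
time_s: 10.55
tcp_pos: [516.5, -290.6, 139.5]
eef_rot: [-0.202, -3.135, -0.0]
contact_force: [0.2, 1.3, -0.1]
opening: 51.1
```

Run:
```python
from slot import *
from scipy.spatial.transform import Rotation as R
s=status.get_state(); M=R.from_rotvec(s['eef_rot']).as_matrix(); print(s['tcp_pos'],s['q'],s['qd'].round(3),np.arctan2(M[1,1],M[0,1]),M[:,2],s['opening'],s['time_s'])
shot('scene','scene2.png')
s=status.get_state();print(s['tcp_pos'],s['time_s'])
```

```text
[ 516.52685697 -290.64268647  139.52546991] [-5.12543473e-01  3.50469962e-01 -2.09943217e-01  1.01049897e+00
  2.21279711e-05 -3.83965773e-01] [ 0.003 -0.003  0.001 -0.001  0.    -0.144] 1.4422186230180651 [-9.00840401e-05  7.60812099e-05 -9.99999993e-01] 51.14737007418284 10.55
[ 516.56565202 -290.58159021  139.5434663 ] 10.6
```

View pics/scene2.png

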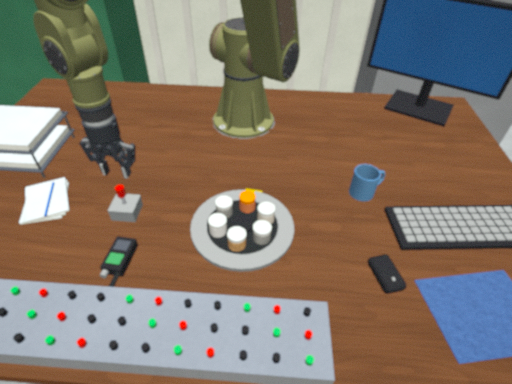

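Call:
{"method": "drive_tool", "body": {"increments": [[0.6, 0.18, -0.52, -1, 0], [0.6, 0.18, -0.52, -3, 0], [0.6, 0.18, -0.52, -5.5, 0], [0.6, 0.18, -0.52, -7.5, 0], [0.6, 0.18, -0.52, -7.5, 0]]}}

```text
time_s: 11.02
tcp_pos: [515.3, -294.5, 59.7]
eef_rot: [-0.195, -3.129, -0.005]
contact_force: [-1.6, 0.5, -1.0]
opening: 51.4
```

Run:
```python
from slot import *
im=shot('scene','scene3.png'); cv2.imwrite('pics/z3.png',cv2.resize(cv2.cvtColor(im['color'][120:240,60:190],cv2.COLOR_RGB2BGR),None,fx=5,fy=5,interpolation=cv2.INTER_CUBIC))
s=status.get_state();print(s['tcp_pos'],s['contact_force'])
```

```text
[ 516.24307242 -295.05606747   61.91290321] [-0.89416276 -0.07499932 -0.07829198]
```

View pics/z3.png

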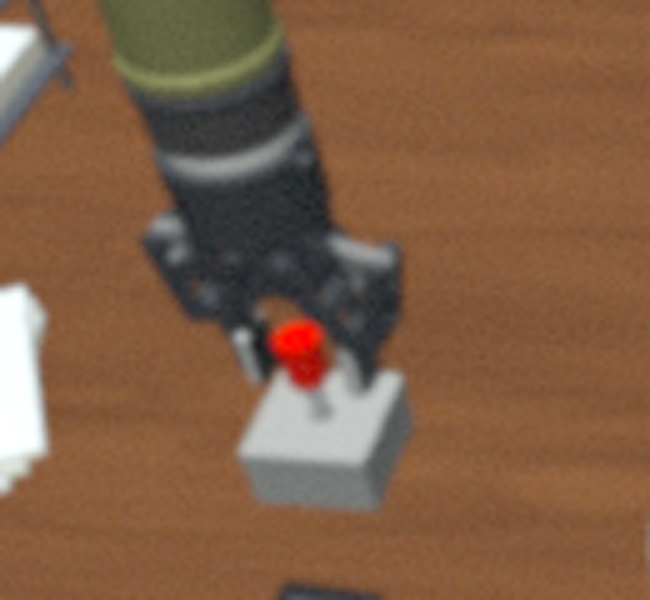

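Call:
{"method": "drive_tool", "body": {"increments": [[0.6, 0, 0, 0, 0], [0.6, 0, 0, 0, 0], [0.6, 0, 0, 0, 0]]}}

```text
time_s: 11.32
tcp_pos: [519.4, -296.8, 66.1]
eef_rot: [0.198, 3.133, -0.002]
contact_force: [-0.3, 0.4, -0.0]
opening: 51.8
```

Run:
```python
from slot import *
im=shot('scene'); s=status.get_state();print(s['tcp_pos'],s['contact_force'])
c,P,u,v=measure(im)
r=(c[...,0]>140)&(c[...,1]<70)&(c[...,2]<70)&(u>100)&(u<140)&(v>170)&(v<215)
def model(x,y):
    a=np.linspace(0,2*np.pi,60); h=np.array([w2px(im,[x+12*np.cos(t),y+12*np.sin(t),z]) for z in(68,100) for t in a]).astype(np.float32)
    m=cv2.moments(cv2.convexHull(h)); return m['m10']/m['m00']-u[r].mean(), m['m01']/m['m00']-v[r].mean()
from scipy.optimize import fsolve
print(r.sum(),fsolve(lambda p:model(*p),[518,-295]))
d=im['range_z'][r]; print(P[r].mean(0))
```

```text
[ 519.30406346 -296.77284531   65.99943685] [-0.84078683 -0.2149092  -0.50756179]
102 [ 512.25429652 -298.3973176 ]
[ 520.47867028 -293.70591501   92.46440962]
```

Call:
{"method": "drive_tool", "body": {"increments": [[0.6, -0.1, 0.1, -0.2, 0], [0.3, -0.1, 0.1, -0.2, 0], [0.1, -0.1, 0.1, -0.2, 0], [0, -0.1, 0.1, -0.2, 0], [0, -0.1, 0.1, -0.2, 0]], "grip_force": 40}}

```text
time_s: 11.78
tcp_pos: [517.3, -295.3, 62.8]
eef_rot: [0.199, 3.135, -0.0]
contact_force: [-0.0, 0.1, 2.9]
opening: 23.1
```

Call:
{"method": "drive_tool", "body": {"increments": [[0, 0, 0, 0, 0], [0, 0, 0, 0, 0], [0, 0, 0, 0, 0], [0, 0, 0, 0, 0]]}}

```text
time_s: 12.12
tcp_pos: [517.4, -295.3, 62.8]
eef_rot: [0.199, 3.135, -0.0]
contact_force: [-0.1, 0.3, 4.2]
opening: 22.8
```

Call:
{"method": "drive_tool", "body": {"increments": [[0, 0, 0, 0.5, 0], [0, 0, 0, 1.5, 0], [0, 0, 0, 3, 0], [0, 0, 0, 5, 0], [0, 0, 0, 7, 0]]}}

```text
time_s: 12.53
tcp_pos: [516.7, -294.8, 133.3]
eef_rot: [-0.199, -3.134, -0.001]
contact_force: [-0.2, -0.2, -0.3]
opening: 23.0
```

Call:
{"method": "drive_tool", "body": {"increments": [[0, 0, 0, 0, 0], [0, 0, 0, 0, 0], [0, 0, 0, 0, 0]]}}

```text
time_s: 12.78
tcp_pos: [516.9, -295.0, 132.2]
eef_rot: [-0.199, -3.135, -0.0]
contact_force: [-0.0, -0.1, -0.9]
opening: 23.1
```

Run:
```python
from slot import *
im=shot('scene','scene5.png'); cv2.imwrite('pics/z5.png',cv2.resize(cv2.cvtColor(im['color'][100:230,50:190],cv2.COLOR_RGB2BGR),None,fx=4.5,fy=4.5,interpolation=cv2.INTER_CUBIC))
s=status.get_state();print(s['tcp_pos'],s['contact_force'],s['opening'])
for q in('pin_grip','pin_tip'):
  for a in finder.landmark_of(im,q)[:2]: print(q,round(a['p'],2),c2w(im,a['point']))
```

```text
[ 516.55332007 -294.7562528   131.61503252] [-0.21497839  1.22943623 -0.91083685] 23.03275926219052
pin_grip 0.52 [ 519.43350715 -296.01098256  153.48073635]
pin_grip 0.31 [ 682.90413437 -257.31741113   18.57305842]
pin_tip 0.61 [ 517.21084321 -292.86833323   77.16721514]
```

View pics/z5.png

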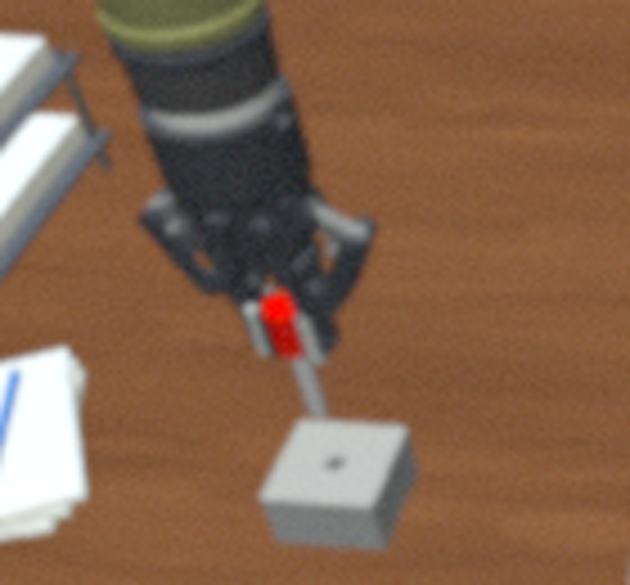

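Run:
```python
from slot import *
im=shot('scene'); c=im['color'].astype(float).mean(-1)
w=c[198:208,118:131]; print(w.round(0).astype(int))
k=np.clip(150-w,0,None); vv,uu=np.mgrid[198:208,118:131]; U=(k*uu).sum()/k.sum(); V=(k*vv).sum()/k.sum(); print(U,V,px2w(im,U,V,40))
g=(im['color'].min(-1)>140); uu,vv=np.meshgrid(range(512),range(384)); b=g&(uu>105)&(uu<145)&(vv>188)&(vv<222)
```

```text
[[197 198 197 198 197 196 198 196 197 199 198 199 198]
 [198 197 199 198 198 198 198 198 198 198 200 197 197]
 [199 198 197 197 196 194 191 193 194 196 198 199 197]
 [198 198 200 195 190 177 173 174 183 192 199 200 198]
 [198 198 198 190 176 155 142 152 170 190 199 199 199]
 [198 198 196 188 169 149 146 156 178 193 198 196 198]
 [197 199 198 192 181 175 173 179 190 197 197 198 199]
 [197 199 197 197 194 195 192 194 197 199 197 197 199]
 [199 197 199 199 198 197 197 200 199 197 198 199 198]
 [197 199 198 197 198 199 200 199 199 198 199 199 197]]
123.925 202.375 [ 517.69005141 -295.24760196   40.        ]
```

Call:
{"method": "drive_tool", "body": {"increments": [[0, -0.5, 3.3, 0, 0], [0, -1, 6.9, 0, 0], [0, -1.5, 10.5, 0, 0], [0, -2, 14.1, 0, 0], [0, -2.6, 17.7, 0, 0]]}}

```text
time_s: 13.4
tcp_pos: [490.4, -116.7, 131.9]
eef_rot: [-0.2, -3.134, -0.0]
contact_force: [0.3, 1.0, -1.1]
opening: 22.8
```

Call:
{"method": "drive_tool", "body": {"increments": [[0, -0.5, 3.6, 0, 0], [0, -1, 7.2, 0, 0], [0, -1.5, 10.8, 0, 0], [0, -2, 14.2, 0, 0], [0, -2.8, 16.5, 0, 0]]}}

```text
time_s: 13.82
tcp_pos: [462.8, 49.4, 132.2]
eef_rot: [-0.196, -3.135, -0.001]
contact_force: [0.2, 0.4, -0.7]
opening: 22.8
```

Call:
{"method": "drive_tool", "body": {"increments": [[0, 0, 0, 0, 0], [0, 0, 0, 0, 0], [0, 0, 0, 0, 0], [0, 0, 0, 0, 0], [0, 0, 0, 0, 0]]}}

```text
time_s: 14.23
tcp_pos: [463.5, 45.8, 132.4]
eef_rot: [-0.202, -3.135, 0.0]
contact_force: [-0.6, 1.0, -0.5]
opening: 23.0
```

Run:
```python
from slot import *
im=shot('scene','scene6.png'); cv2.imwrite('pics/z6.png',cv2.resize(cv2.cvtColor(im['color'][120:280,170:310],cv2.COLOR_RGB2BGR),None,fx=3.7,fy=3.7,interpolation=cv2.INTER_CUBIC))
s=status.get_state();print(s['tcp_pos'],s['contact_force'],s['moment'],s['opening'],s['time_s'])
for q in('pin_grip','pin_tip'):
  for a in finder.landmark_of(im,q)[:2]: print(q,round(a['p'],2),c2w(im,a['point']))
im=shot('top','top6.png')
for j in jars(im): print(np.round(j,3),'phase',round(j[0]%(np.pi/3),3))
c=im['color'].astype(float).mean(-1)
gi=im['color'].min(-1)>150; b=np.zeros_like(gi); b[180:230,385:440]=gi[180:230,385:440]
pts=np.argwhere(b)[:,::-1].astype(np.float32); bp=cv2.boxPoints(cv2.minAreaRect(pts)); print('stand',np.mean([px2w(im,*q,40) for q in bp],0))
w=c[196:212,402:420]; k=np.clip(170-w,0,None); vv,uu=np.mgrid[196:212,402:420]; U=(k*uu).sum()/k.sum(); V=(k*vv).sum()/k.sum(); print('hole top',U,V,px2w(im,U,V,40))
```

```text
[463.46087399  45.82365592 132.44548452] [-0.80416582 -0.77629304 -1.19440748] [-0.01943318 -0.01569734  0.02596968] 23.022103300563575 14.2833
pin_grip 0.58 [461.64323964  44.53358539 151.46524164]
pin_tip 0.57 [ 681.36600316 -256.52989034   19.09647353]
pin_tip 0.51 [464.79290345  47.59519937  79.54051614]
[-1.2400e-01  6.6083e+01  2.7900e+02] phase 0.923
[  0.924  66.101 279.   ] phase 0.924
[ -1.178  65.701 274.   ] phase 0.916
[  1.906  63.447 202.   ] phase 0.859
stand [ 517.99459486 -294.68146422   40.        ]
hole top 411.12842658655654 203.50319188884717 [ 517.9091487  -296.19959988   40.        ]
```

View pics/z6.png

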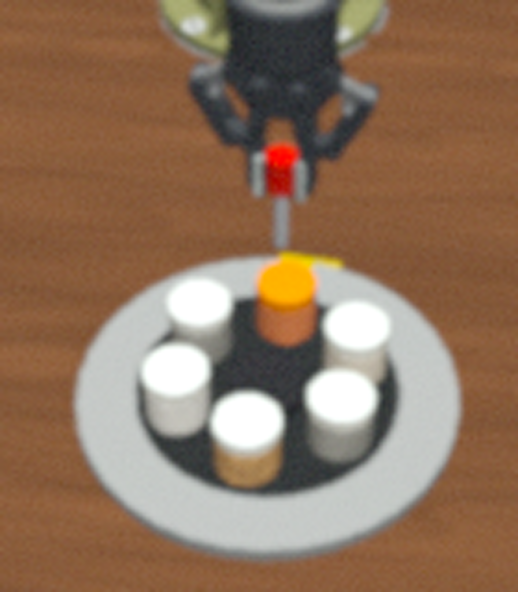

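View pics/top6.png

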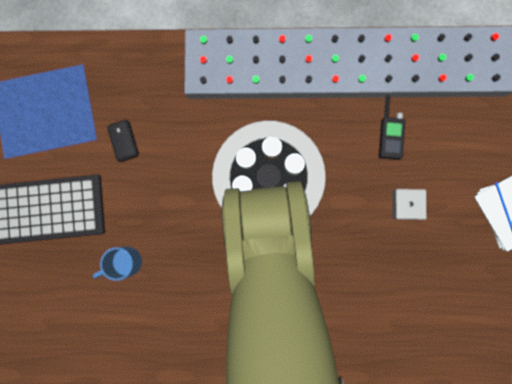

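Call:
{"method": "drive_tool", "body": {"increments": [[0, -0.05, 0.8, 0, 0], [0, -0.12, 1.63, 0, 0], [0, -0.12, 1.63, -1, 0], [0, -0.12, 1.63, -2, 0], [0, -0.12, 1.63, -2.3, 0]]}}

```text
time_s: 14.85
tcp_pos: [460.7, 63.2, 107.5]
eef_rot: [-0.198, -3.133, 0.001]
contact_force: [-0.7, -0.5, 0.1]
opening: 23.2
```

Call:
{"method": "drive_tool", "body": {"increments": [[0, 0, 0, 0, 0], [0, 0, 0, 0, 0], [0, 0, 0, 0, 0], [0, 0, 0, 0, 0]]}}

```text
time_s: 15.18
tcp_pos: [462.3, 63.0, 109.8]
eef_rot: [0.199, 3.135, 0.0]
contact_force: [-0.7, -0.3, -0.3]
opening: 23.4
```

Run:
```python
from slot import *
im=shot('scene','scene7.png'); cv2.imwrite('pics/z7.png',cv2.resize(cv2.cvtColor(im['color'][150:250,200:300],cv2.COLOR_RGB2BGR),None,fx=5.5,fy=5.5,interpolation=cv2.INTER_CUBIC))
s=status.get_state();print(s['tcp_pos'],s['contact_force'],s['opening'],s['time_s'])
```

```text
[462.39167909  63.02488264 109.85772235] [ 1.48021932  0.1171276  -1.02039656] 23.013159809535615 15.2333
```

View pics/z7.png

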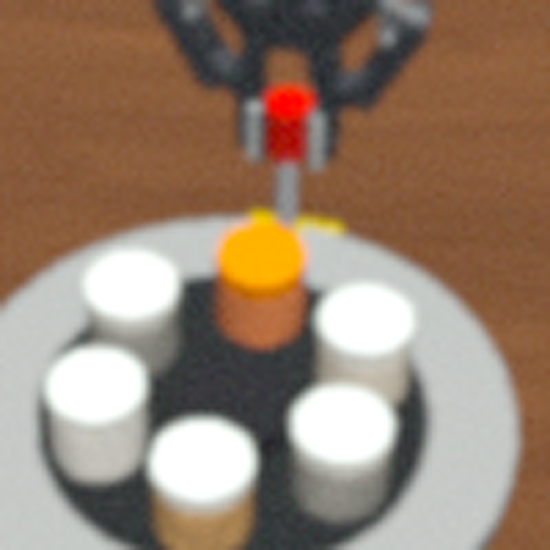

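Call:
{"method": "drive_tool", "body": {"increments": [[0, 0, -0.08, -0.1, 0], [0, 0, -0.08, -0.2, 0], [0, 0, -0.08, -0.3, 0], [0, 0, -0.08, -0.4, 0], [0, 0, -0.08, -0.5, 0]]}}

```text
time_s: 15.65
tcp_pos: [462.0, 62.3, 104.5]
eef_rot: [0.199, 3.135, 0.0]
contact_force: [-0.1, 0.8, -1.2]
opening: 23.1
```

Call:
{"method": "drive_tool", "body": {"increments": [[0, 0, 0, -0.05, 0], [0, 0, 0, -0.1, 0], [0, 0, 0, -0.15, 0], [0, 0, 0, -0.2, 0], [0, 0, 0, -0.2, 0]]}}

```text
time_s: 16.07
tcp_pos: [462.0, 62.3, 102.5]
eef_rot: [-0.199, -3.135, 0.0]
contact_force: [0.1, 0.3, -1.6]
opening: 22.8
```

Call:
{"method": "drive_tool", "body": {"increments": [[0, 0, 0, -0.1, 0], [0, 0, 0, -0.2, 0], [0, 0, 0, -0.3, 0], [0, 0, 0, -0.4, 0], [0, 0, 0, -0.4, 0]]}}

```text
time_s: 16.48
tcp_pos: [461.8, 62.3, 98.3]
eef_rot: [-0.199, -3.135, 0.0]
contact_force: [-0.6, -0.7, -0.7]
opening: 23.2
```

Call:
{"method": "drive_tool", "body": {"increments": [[0, 0, 0, -0.1, 0], [0, 0, 0, -0.2, 0], [0, 0, 0, -0.3, 0], [0, 0, 0, -0.4, 0], [0, 0, 0, -0.4, 0]]}}

```text
time_s: 16.9
tcp_pos: [461.9, 62.3, 94.3]
eef_rot: [-0.199, -3.135, 0.0]
contact_force: [0.4, -0.3, -1.2]
opening: 23.3
```

Call:
{"method": "drive_tool", "body": {"increments": [[0, 0, 0, -0.2, 0], [0, 0, 0, -0.4, 0], [0, 0, 0, -0.6, 0], [0, 0, 0, -0.8, 0], [0, 0, 0, -0.9, 0]]}}

```text
time_s: 17.32
tcp_pos: [461.8, 62.3, 85.2]
eef_rot: [-0.199, -3.135, 0.0]
contact_force: [-0.0, -0.0, -1.4]
opening: 23.0
```

Call:
{"method": "drive_tool", "body": {"increments": [[0, 0, 0, -0.1, 0], [0, 0, 0, -0.2, 0], [0, 0, 0, -0.3, 0], [0, 0, 0, -0.4, 0], [0, 0, 0, -0.4, 0]]}}

```text
time_s: 17.73
tcp_pos: [461.9, 62.3, 81.4]
eef_rot: [-0.199, -3.135, 0.0]
contact_force: [0.1, -1.1, -0.9]
opening: 23.2
```

Now the socket mouth: small steps.

Call:
{"method": "drive_tool", "body": {"increments": [[0, 0, 0, -0.05, 0], [0, 0, 0, -0.1, 0], [0, 0, 0, -0.15, 0], [0, 0, 0, -0.2, 0], [0, 0, 0, -0.2, 0]]}}

```text
time_s: 18.15
tcp_pos: [462.0, 62.3, 79.5]
eef_rot: [-0.199, -3.135, 0.0]
contact_force: [0.3, 0.2, -1.0]
opening: 23.2
```

Call:
{"method": "drive_tool", "body": {"increments": [[0, 0, 0, -0.05, 0], [0, 0, 0, -0.1, 0], [0, 0, 0, -0.1, 0]]}}

```text
time_s: 18.4
tcp_pos: [462.0, 62.3, 78.5]
eef_rot: [-0.199, -3.135, 0.0]
contact_force: [-0.6, 0.2, -1.5]
opening: 23.0
```

Call:
{"method": "drive_tool", "body": {"increments": [[0, 0, 0, -0.05, 0], [0, 0, 0, -0.1, 0], [0, 0, 0, -0.15, 0], [0, 0, 0, -0.2, 0], [0, 0, 0, -0.2, 0]]}}

```text
time_s: 18.82
tcp_pos: [462.0, 62.3, 76.5]
eef_rot: [-0.199, -3.135, -0.0]
contact_force: [0.7, -0.4, -0.5]
opening: 23.0
```

Call:
{"method": "drive_tool", "body": {"increments": [[0, 0, 0, -0.08, 0], [0, 0, 0, -0.16, 0], [0, 0, 0, -0.24, 0], [0, 0, 0, -0.3, 0], [0, 0, 0, -0.3, 0]]}}

```text
time_s: 19.23
tcp_pos: [461.9, 62.3, 73.4]
eef_rot: [-0.199, -3.135, 0.0]
contact_force: [-0.2, -0.2, -1.3]
opening: 23.1
```

Call:
{"method": "drive_tool", "body": {"increments": [[0, 0, 0, -0.1, 0], [0, 0, 0, -0.2, 0], [0, 0, 0, -0.3, 0], [0, 0, 0, -0.4, 0], [0, 0, 0, -0.4, 0]]}}

```text
time_s: 19.65
tcp_pos: [461.9, 62.3, 69.3]
eef_rot: [-0.199, -3.135, 0.0]
contact_force: [-0.3, -0.3, -0.5]
opening: 22.9
```

Call:
{"method": "drive_tool", "body": {"increments": [[0, 0, 0, -0.1, 0], [0, 0, 0, -0.2, 0], [0, 0, 0, -0.3, 0], [0, 0, 0, -0.4, 0], [0, 0, 0, -0.4, 0]]}}

```text
time_s: 20.07
tcp_pos: [461.9, 62.3, 65.3]
eef_rot: [-0.199, -3.135, 0.0]
contact_force: [-0.8, 0.5, -1.1]
opening: 22.8
```

Call:
{"method": "drive_tool", "body": {"increments": [[0, 0, 0, -0.1, 0], [0, 0, 0, -0.2, 0], [0, 0, 0, -0.25, 0], [0, 0, 0, -0.3, 0], [0, 0, 0, -0.3, 0]]}}

```text
time_s: 20.48
tcp_pos: [461.9, 62.3, 62.4]
eef_rot: [-0.199, -3.135, 0.0]
contact_force: [0.2, -0.1, -1.3]
opening: 23.2
```

Call:
{"method": "drive_tool", "body": {"increments": [[0, 0, 0, -0.04, 0], [0, 0, 0, -0.08, 0], [0, 0, 0, -0.08, 0]]}}

```text
time_s: 20.73
tcp_pos: [462.0, 62.3, 61.7]
eef_rot: [-0.199, -3.135, 0.0]
contact_force: [-0.1, -0.7, -1.3]
opening: 23.5
```

Call:
{"method": "drive_tool", "body": {"increments": [[0.35, 0, 0, 0, 0], [0.45, 0, 0, 0, 0], [0.5, 0, 0, 0, 0], [0.5, 0, 0, 0, 0], [0.5, 0, 0, 0, 0]]}}

```text
time_s: 21.15
tcp_pos: [462.1, 62.3, 61.8]
eef_rot: [0.199, 3.135, 0.0]
contact_force: [0.5, 0.7, -0.7]
opening: 42.4
```

Call:
{"method": "drive_tool", "body": {"increments": [[0.5, 0, 0, 0.5, 0], [0.5, 0, 0, 2, 0], [0.5, 0, 0, 4.5, 0], [0.5, 0, 0, 7.5, 0], [0.5, 0, 0, 10, 0]]}}

```text
time_s: 21.57
tcp_pos: [462.0, 62.3, 163.6]
eef_rot: [0.199, 3.135, 0.0]
contact_force: [0.3, -0.1, -0.5]
opening: 42.9
```

Call:
{"method": "drive_tool", "body": {"increments": [[0.5, 0, -3, 1, 0], [0.5, 0, -7, 1, 0], [0.5, 0, -11, 1, 0], [0.5, 0, -15, 1, 0], [0.5, 0, -19, 1, 0]]}}

```text
time_s: 21.98
tcp_pos: [462.0, -129.4, 172.6]
eef_rot: [0.198, 3.134, -0.0]
contact_force: [1.4, -0.1, -0.1]
opening: 42.8
```

Call:
{"method": "drive_tool", "body": {"increments": [[0.5, 0, 0, 0, 0], [0.5, 0, 0, 0, 0], [0.5, 0, 0, 0, 0], [0.5, 0, 0, 0, 0]]}}

```text
time_s: 22.32
tcp_pos: [461.9, -126.6, 171.8]
eef_rot: [-0.197, -3.135, -0.001]
contact_force: [0.8, -0.3, 0.7]
opening: 42.9
```

Run:
```python
from slot import *
im=shot('scene','scene8.png'); cv2.imwrite('pics/z8.png',cv2.resize(cv2.cvtColor(im['color'][150:280,170:310],cv2.COLOR_RGB2BGR),None,fx=4.2,fy=4.2,interpolation=cv2.INTER_CUBIC))
s=status.get_state();print(s['tcp_pos'],s['contact_force'],s['opening'],s['time_s'])
for q in('pin_grip','pin_tip'):
  for a in finder.landmark_of(im,q)[:1]: print(q,round(a['p'],2),c2w(im,a['point']))
im=shot('top','top8.png'); cv2.imwrite('pics/t8.png',cv2.resize(cv2.cvtColor(im['color'][115:260,200:340],cv2.COLOR_RGB2BGR),None,fx=4,fy=4,interpolation=cv2.INTER_CUBIC))
for q in('pin_grip','pin_tip','mug_mid','radio_mid','mouse_mid'):
  for a in finder.landmark_of(im,q)[:1]: print(q,round(a['p'],2),c2w(im,a['point']))
for j in jars(im): print(np.round(j,3),'phase',round(j[0]%(np.pi/3),3))
c,P,u,v=measure(im); r=(c[...,0]>150)&(c[...,1]<80)&(c[...,2]<80)&(u>230)&(u<300)&(v>190)&(v<260)
print('red',r.sum(),px2w(im,u[r].mean(),v[r].mean(),98), 'depth z',np.median(P[r][:,2]),np.percentile(P[r][:,2],[10,90]))
```

```text
[ 462.02943048 -126.40406908  171.78264199] [-0.19082023  0.56788333  0.19656709] 43.27979738132521 22.3667
pin_grip 0.55 [463.82182246  64.83782047  82.09571075]
pin_grip 0.52 [465.02503337  64.75879636  78.38192184]
mug_mid 0.71 [380.91718791 395.08882468  38.44305954]
radio_mid 0.92 [ 683.32895585 -256.5503637    17.52749642]
mouse_mid 0.84 [678.90353824 412.73534946  12.6891243 ]
[-1.230e-01  6.596e+01  2.810e+02] phase 0.925
[  0.926  66.21  283.   ] phase 0.926
[ -1.177  65.742 273.   ] phase 0.917
[  1.975  66.023 281.   ] phase 0.928
[ -2.224  66.039 286.   ] phase 0.917
red 39 [462.26672782  61.6462088   98.        ] depth z 97.8308031767765 [ 95.78991153 100.28957737]
```

View pics/z8.png

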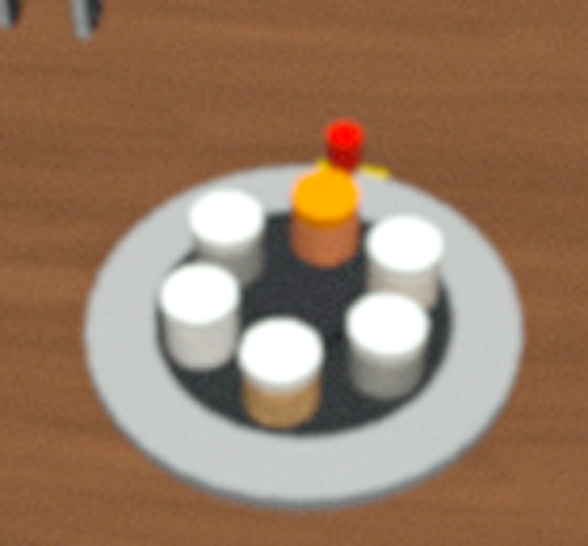

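View pics/t8.png

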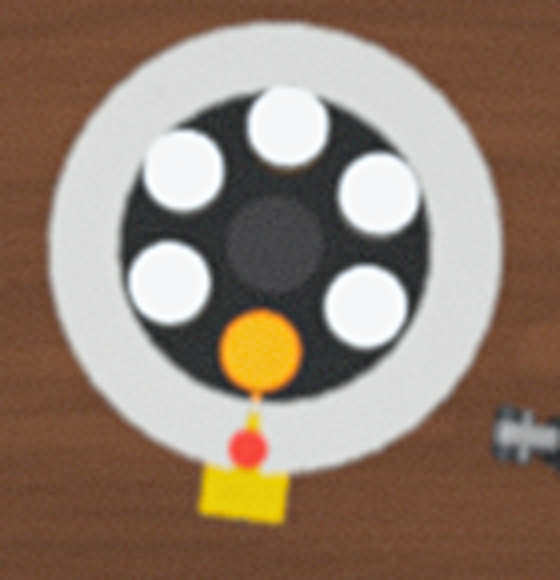

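The head's top is at 98 mm, which is the height for fully home. The slot and orange jar are at the front, and the arm is clear.

```bash
python3 -c "
from rig import ctrl
print(ctrl.close_job())"
```

```text
the job is handed in; nothing more can be done
None
```

I turned the carousel about 2.12 rad anticlockwise until the orange-capped jar was at the front. I then put the locking pin through the slot into the socket, released it and handed the job in at about 22.5 s. The hand-in reported no verdict.

- **Pressing force:** the highest reading on the rim was about 12 N, taken at the end of each move. The platter top was at about 51.6 mm by touch. The pin went in with no noticeable contact force.
- **Pin:** the camera put the top of the head at 97.8 mm, against 98 mm when fully home. The pin stands upright at about (462, 62) mm, on the estimated socket position.
- **Platter angle:** the slot and jar sit at 3.017 rad. My estimates of the front direction ran from 3.012 to 3.032 rad, so the platter is about 0.005 rad off on the best estimate and at most 0.015 rad, inside the 0.035 limit.
- **Mug, radio and mouse:** the last detections match the first to within about 4 mm, which is as good as the detector gets.
- **Disagreements:** one scene-camera fit of the pin's position before the grasp was about 6 mm off the others. I took it as caused by the fingers covering part of the head, and the grasp confirmed the other values. The slot also looked slightly wedge-shaped in the picture rather than an even 14 mm, but the pin passed through freely.

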